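# Put the block plane away in its fitted case

### The arm

A 6-joint arm with a two-finger parallel gripper is mounted at the origin on a cart in front of the work surface, level with it; the furniture and walls round the work are solid. World frame = base frame: x ahead of the robot, y to its left, z up, the work surface at z = 0. Lengths are in mm, angles in rad, forces in N, time in s.
With the tool pointing down it reaches from about 350 to 775 mm from the base axis. Payload 7.3 kg.
Tool frame: the origin (TCP) lies at the very end of the fingers, on their centre line; the grasp point (between the pads) lies 19 mm behind it; z points along the fingers, y is the line along which they close (so a half turn about z gives the same grasp; the last joint's range is limited). The gripper opens to 92 mm and grips with 3 to 60 N. Pads are 19 mm wide; open, the fingers measure 130 mm over their backs; the gripper's body (75 mm by 190 mm) begins 47 mm behind the grasp point.
Start: joints at [-1.366, 0.342, 1.524, -0, 1.275, -0.146], TCP at [180.439, -493.038, 226.741] pointing down, gripper open.
Joint ranges: [-2.53, 2.53], [-0.77, 2.02], [0.04, 2.7], [-1, 4.14], [0.28, 2.66], [-3.11, 3.11]. Speed limits (rad/s): [2.57, 2.57, 3.14, 3.14, 3.14, 3.14].

### API

Orientations are given as [roll, pitch, yaw] about the fixed x, y, z axes, in that order (R = Rz(yaw) Ry(pitch) Rx(roll)).
In Python, from plant import * gives the robot as it stands.
- The arm moves only by the tool arm_command, never from a script. Its arguments are lists of equal length, an entry for each row: "gripper": the finger opening in mm, from 0 to 91.8; "dp": the shift along the tool's x, y, z in units of 25 mm (1.0 is 25 mm), a list of three; "twist": the turn about the tool's z in units of 5 degrees (1.0 is 5 degrees). A call has exactly 5 rows; each row shifts and turns the commanded pose from where the row before left it, along the tool's axes as they then stand; what a row does not reach is not made up. A row lasts 1/8 s, in which the tool goes at most 62.5 mm and 10.7 degrees, less where a joint would pass 70% of its speed; a pose out of reach is approached as far as the arm can. A call is refused whole if a number of a shift passes 1 or a number of a turn 1, either way. A call with a gripper value outside its range is refused whole. The fingers move at their own pace and stop on an object; the grip force is fixed at half the most. Time passes only in rows, so rows that do not move let the fingers close, or fill a call up. It gives the time, the measured TCP pose, the force, the opening and the grip force at its end, in the units of the state.
- get_obs(): the state, without advancing time (a new reading comes with each control period).
- capture(name): name is "side" or "top"; returns the picture (384x512x3 uint8, red, green, blue); there is no depth.
- get_calibration(name): a dict with "mtx" (3x3 intrinsics, pixels), "dist_coeffs" ([k1, k2, p1, p2, k3] as OpenCV has them; the pictures are not rectified), "position" and "attitude" of the camera in the world. Camera axes: x right, y down, z forward; pixel columns grow to the right and rows downward; lengths in mm; the calibration is good to about 2 mm. A picture is of the moment at which its call begins. get_calibration takes no time and is no camera call.
- close_job(): hands the job in; it is judged then, once.
The state is a dict: "time": time; "joint_positions": joint angles; "dq": joint speeds; "tau": joint torques, N m; "tool_pos": TCP position; "tcp_rot": TCP orientation; "contact_force": force on the tool from outside, world axes, zero at the start; "moment": the same for the moment, N m; "grip_width": finger opening in mm; "finger_force": force on a finger pad.
Only numpy, scipy, OpenCV 4.12 (cv2) and the standard library are available. Lean on these libraries where they do the work, as an engineer would, in place of code of your own. Each camera call takes 0.05 s, during which the arm holds its last target. There are 200 camera calls.

### The job

Put the block plane away: lower it gently into the fitted bed of its open plywood case, right down on the floor between the corner blocks (either way round). Then tip the lid over from behind past upright, let go and let it swing down by its own weight, without touching it on the way; once it rests on its catch, press the front of the lid slowly with the fingertips, with no more than thumb pressure (25 N), until the catch snaps and the lid is fully shut. Leave the other things on the bench where they are.

Things in the scene. Friction and masses are not known exactly. Their poses are not given: they have to be found in the camera images.
- plane: metal block plane, red sides, 168 x 52 x 71 mm, 0.75 kg, standing loose on its sole. Origin: centre of its underside; x along its length, z up. Sole plate 165 x 52 mm, 5 mm thick; on it, upright cheeks 52 mm apart over their outsides, 30 mm high, along the middle 150 mm: grip across these near the middle. Above them the body is 42 mm wide.
- case: open plywood case with hinged lid, fixed to the bench: 216 mm (its x) by 158 mm (its y), walls 9 mm, floor 8 mm thick, rim 84 mm above the bench. Origin: centre of its underside; +x points to the hinge side, -x to the front with the roller catch; the hinge is parallel to y. The lid strikes the plane unless the plane is right down. No push on case or lid may exceed 25 N.
- pocket (a point): centre of the bed, on the case's inner floor, 8 mm above the bench; axes as the case's. Four L-shaped corner blocks, 16 mm high over this floor, with 4 mm bevels on top of their inner edges, leave the sole a space of 170.5 mm (x) by 54 mm (y). Over the middle 100 mm of x there are no blocks: room for fingers, 44 mm between plane and wall. More than 35 N between plane and case breaks a rule.
- hinge_line (a point): middle of the lid's hinge axis, at the back of the case: 113 mm from the case's centre along its +x and 84 mm above the bench
- lid (a joint): lid angle in rad: 0 shut, 1.57 upright, 1.62 to 1.80 (its stop) at the start. Lid 0.29 to 0.45 kg, stiff damped hinge: it stays put near upright; below about 1.3 it swings down by itself in 1 to 5 s and rests ajar at 0.05 on the sprung catch. A press of 8 to 16 N at lid_press, kept up for some 6 mm, snaps it to 0, where it stays. Between 0.9 and 0.12 the robot must not touch case or lid.
- lid_edge (a point): middle of the lid's free (front) edge, half way through its thickness: 221 mm from the hinge axis; upright, its top is 305 mm above the bench. The lid is a flat panel 216 x 158 mm, 12 mm thick; its inner face passes through the hinge axis. x points from the free edge to the hinge, z out of the outer face. A steel strap, 20 mm wide, stands 40 mm out from the inner face and 16 mm beyond this edge.
- lid_press (a point): the place to press: on the lid's outer face, 15 mm in from the middle of the free edge, over the catch, 206 mm from the hinge. 96 mm above the bench when the lid is shut, about 106 mm when it rests ajar on the catch. The catch gives way with a snap half way down and the lid drops from under the finger.
- tape_measure: yellow tape measure, 80 x 31 x 66 mm, bystander, origin at the centre of its underside
- glue: yellow glue bottle with a red nozzle, 60 mm across, 180 mm high, bystander, origin at the centre of its underside
- square: try square with a wooden stock, 176 x 120 x 23 mm, lying flat, bystander, origin at the centre of its underside
- cork: cork sanding block, 110 x 60 x 35 mm, bystander, origin at the centre of its underside

How it is judged (in metres and radians):
On the way, in this order (a step that is already met when the one before it is completed fails the run):
1. the plane lies in its bed, right down on the case's floor, and is let go (z of plane in the frame of pocket below 0.004 m and horizontal distance between plane and pocket below 0.007 m and contact force between the fingers and plane below 0.1 N), for 0.2 s.
2. the lid has swung down by its own weight and rests on its catch (value of joint lid below 0.1 rad and contact force between the fingers and case below 0.1 N), for 0.2 s.
3. the lid is pressed shut and the catch has snapped (value of joint lid below 0.02 rad), for 0.2 s.
At the end, for the whole second after the job is handed in: The lid is fully shut and held by its catch (angle below 0.02 rad), with the plane at rest inside, right down in its bed (its underside within 4 mm of the case's floor, its centre within 7 mm of the bed's centre) (value of joint lid below 0.02 rad and z of plane in the frame of pocket below 0.004 m and horizontal distance between plane and pocket below 0.007 m and linear speed of plane below 0.02 m/s); the robot touches nothing.
It fails at once if the robot pushes or presses on the case or its lid by more than 25 N (contact force between any of the fingers, the arm and case above 25 N).
It fails at once if the case or lid is touched while the lid swings down (between 0.9 and 0.12 rad) instead of being left to its own weight (value of joint lid between 0.12 and 0.9 rad and contact force between any of the fingers, the arm and case above 0.3 N).
It fails at once if the plane is dropped or driven hard into the case (more than 35 N between them) (contact force between plane and case above 35 N).
It fails at once if the tape measure, glue bottle, try square or cork block is moved by more than 20 mm (distance of any of tape_measure, glue, square, cork from where it was at the start of the episode above 0.02 m).
It also fails if it takes over 69 s, if anything falls off the work surface, if the arm or the gripper's body presses on something with over 40 N, if the wrist force passes 120 N, or if a joint passes its speed limit or range.

## Working session

There is one attempt and no reset: what is moved stays moved. The work goes in short steps, Python scripts to look and compute and a tool call to move; the robot and the scene stay as the last step left them, time stands still between calls to the robot, and variables do not carry over. Pictures are saved under pics/ and viewed, at most 10 in all, crops included, and the job is handed in when it is done.

Besides the shell and the picture viewer there is one more tool, called after "Call:" as name([rows], argument=value, ...), one row to a line, values as JSON. arm_command: Moves the arm, as the interface text tells. Its arguments: {"type":"object","properties":{"gripper":{"type":"array"},"dp":{"type":"array"},"twist":{"type":"array"}},"required":["gripper","dp","twist"]}

```bash
mkdir -p pics; python3 - <<'E'
from plant import *
import cv2
o=get_obs();print({k:o[k] for k in('time','tool_pos','tcp_rot','grip_width','contact_force')})
for n in('top','side'):
    im=capture(n);cv2.imwrite(f'pics/{n}0.png',cv2.resize(im[:,:,::-1],(800,600),interpolation=cv2.INTER_CUBIC));cv2.imwrite(f'{n}0raw.png',im[:,:,::-1])
    print(n,get_calibration(n))
E
```

```text
{'time': 0.0, 'tool_pos': array([ 180.35697715, -492.60178647,  226.03310013]), 'tcp_rot': array([-3.14002826e+00, -2.35879800e-04,  3.50805174e-01]), 'grip_width': 92.04038882361355, 'contact_force': array([ 0.34285497, -0.34977048, -0.38410008])}
top {'mtx': array([[451.18537201,   0.        , 261.04545955],
       [  0.        , 451.18537201, 202.32108725],
       [  0.        ,   0.        ,   1.        ]]), 'dist_coeffs': array([-0.1291347,  0.       ,  0.       ,  0.       ,  0.       ]), 'position': array([ 365.82889835,  -24.29828707, 1504.81985796]), 'attitude': array([-2.95727364,  0.00933897, -1.5462958 ])}
side {'mtx': array([[383.37764568,   0.        , 260.36829049],
       [  0.        , 383.37764568, 190.93801129],
       [  0.        ,   0.        ,   1.        ]]), 'dist_coeffs': array([-0.02231728,  0.        ,  0.        ,  0.        ,  0.        ]), 'position': array([ 620.62759716, -858.6975911 ,  881.01837119]), 'attitude': array([-2.31891235,  0.01390689, -0.01141928])}
```

View pics/top0.png

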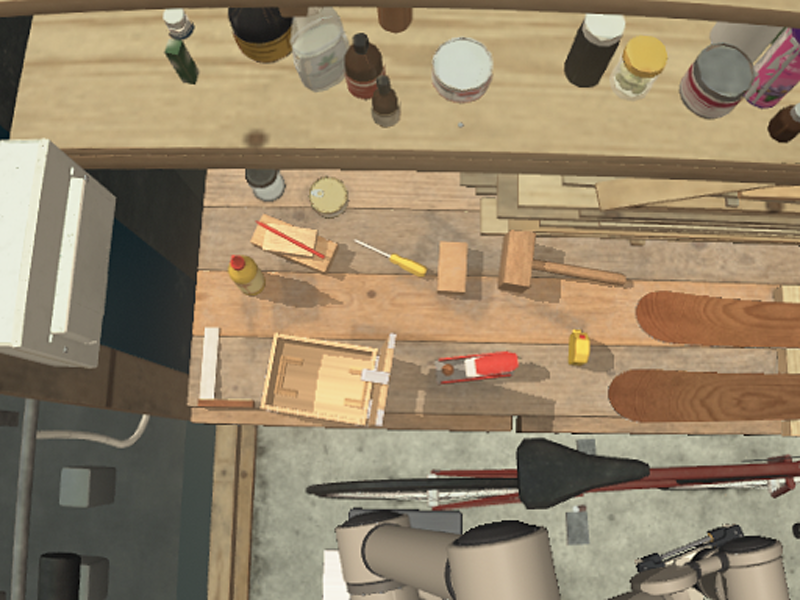

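View pics/side0.png

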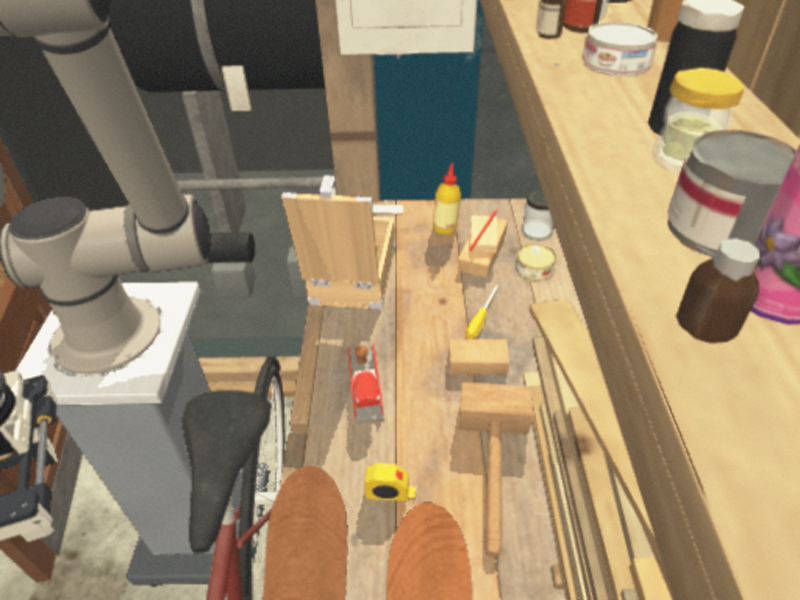

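The top view shows the case at about (320,378) with its lid upright on the right (385,380), and the plane at (480,366). Next I'll take an enlarged crop.

```bash
python3 - <<'E'
import cv2
im=cv2.imread('top0raw.png')[205:280,160:345]
cv2.imwrite('pics/c1.png',cv2.resize(im,None,fx=4.3,fy=4.3,interpolation=cv2.INTER_CUBIC))
im=cv2.imread('side0raw.png')[115:275,175:275]
cv2.imwrite('pics/c2.png',cv2.resize(im,None,fx=3.7,fy=3.7,interpolation=cv2.INTER_CUBIC))
E
```

```text
(no output)
```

View pics/c1.png

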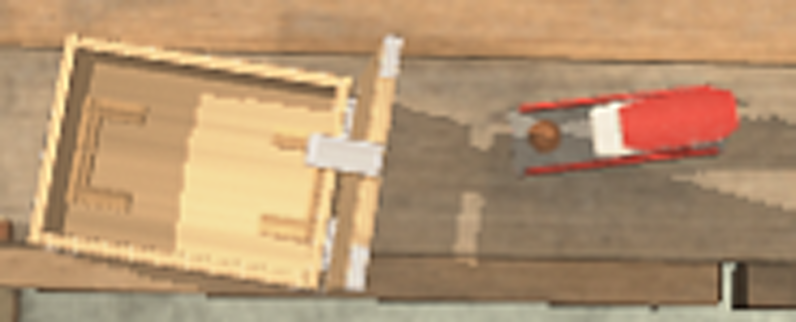

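View pics/c2.png

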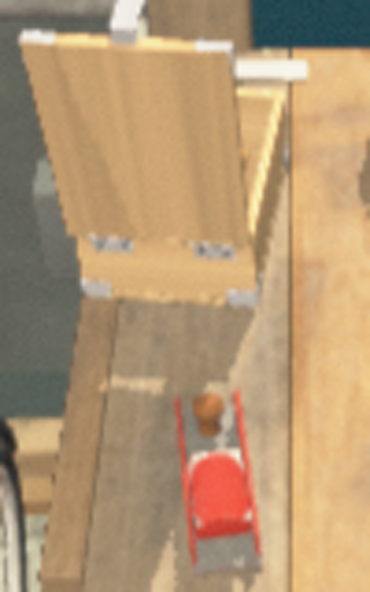

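```bash
cat > h.py <<'E'
from plant import *
import numpy as np, cv2
from scipy.spatial.transform import Rotation as Ro
from scipy.optimize import least_squares
C={n:get_calibration(n) for n in('top','side')}
def ray(n,uv):
    c=C[n];p=cv2.undistortPoints(np.float64(uv).reshape(-1,1,2),c['mtx'],c['dist_coeffs'])[:,0]
    return np.c_[p,np.ones(len(p))]@Ro.from_euler('xyz',c['attitude']).as_matrix().T
def onz(n,uv,z):
    d=ray(n,uv);p=C[n]['position'];return (p+d*((np.broadcast_to(z,len(d))-p[2])/d[:,2])[:,None])
def proj(n,P):
    c=C[n];R=Ro.from_euler('xyz',c['attitude']).as_matrix().T
    return cv2.projectPoints(np.float64(P).reshape(-1,1,3),cv2.Rodrigues(R)[0],-R@c['position'],c['mtx'],c['dist_coeffs'])[0][:,0]
def crop(xy,x0,y0,s): return (np.float64(xy)+.5)/s-.5+[x0,y0]
def fit(obs,g):   # obs: list (cam,uv,local xyz); pose x,y,yaw
    f=lambda q:np.concatenate([(proj(n,Ro.from_euler('z',q[2]).apply(np.float64(l))+[q[0],q[1],0])-uv).ravel() for n,uv,l in obs])
    s=least_squares(f,g,x_scale=[10,10,.1]);return s.x,s.fun.reshape(-1,2)
E
python3 - <<'E'
from h import *
np.set_printoptions(precision=3,suppress=True)
t=lambda p:crop(p,160,205,4.3); s=lambda p:crop(p,175,115,3.7)
rim=t([(70,36),(30,240),(350,78),(320,288)])
P=onz('top',rim,84);print(P[:,:2],[np.linalg.norm(P[a]-P[b]) for a,b in((0,1),(2,3),(0,2),(1,3))])
L=[(-108,-79,84),(-108,79,84),(108,-79,84),(108,79,84)]
# far corners have larger world x; case +x -> -y world so case +y -> +x world
L=[(-108,79,84),(-108,-79,84),(108,79,84),(108,-79,84)]
q,r=fit([('top',rim,L)],[430,150,-1.5]);print('case top',q,np.degrees(q[2]),r)
blk=t([(95,98),(75,205)]);print('blocks',onz('top',blk,24))
# plane cheeks
ch=t([(520,108),(524,172),(718,152)]);P=onz('top',ch,35);print(P[:,:2],np.linalg.norm(P[0]-P[1]),np.linalg.norm(P[1]-P[2]))
cs=s([(178,400),(237,393),(195,560),(258,552)]);Q=onz('side',cs,35);print(Q[:,:2],np.linalg.norm(Q[0]-Q[1]),np.linalg.norm(Q[1]-Q[3]))
CL=[(75,26,35),(75,-26,35),(-75,26,35),(-75,-26,35)]
for ob in ([('top',ch,[(75,-26,35),(75,26,35),(-75,26,35)])],[('side',cs,CL)],[('top',ch,[(75,-26,35),(75,26,35),(-75,26,35)]),('side',cs,CL)]):
    q,r=fit(ob,[430,-120,1.6]);print('plane',q,np.degrees(q[2]),r.round(1).tolist())
le=t([(395,38),(355,288)]);print('lid edge z305',onz('top',le,303)[:,:2])
print('lid edge side',onz('side',s([(22,38),(232,48)]),303)[:,:2])
E
```

```text
[[589.281 267.896]
 [436.865 289.189]
 [562.802  57.524]
 [408.139  74.498]] [np.float64(153.8965435352194), np.float64(155.59208443032662), np.float64(212.0319353863304), np.float64(216.60491903081666)]
case top [499.33  172.293  -1.698] -97.29480267641172 [[-0.421 -0.663]
 [-0.119  0.69 ]
 [ 0.762 -0.348]
 [-0.233  0.278]]
blocks [[550.682 257.916  24.   ]
 [467.669 269.011  24.   ]]
[[ 549.532  -70.009]
 [ 500.741  -73.893]
 [ 519.128 -221.259]] 48.944703633578925 148.50796596607609
[[ 505.399  -83.528]
 [ 552.816  -77.   ]
 [ 527.203 -240.856]
 [ 572.826 -234.718]] 47.8644333857664 158.98209527595165
plane [ 534.928 -145.413    1.698] 97.30529672223028 [[-0.7, -0.5], [0.1, 0.4], [0.6, 0.1]]
plane [ 539.672 -159.83     1.703] 97.57187812916091 [[-0.6, 1.3], [0.9, 1.2], [-1.2, -1.0], [1.0, -1.2]]
plane [ 537.786 -152.837    1.701] 97.44398262669674 [[1.6, -1.3], [2.4, -0.4], [2.8, -0.7], [-1.0, -0.4], [0.4, -0.5], [-1.8, -3.1], [0.2, -3.3]]
lid edge z305 [[558.424  17.476]
 [402.183  37.728]]
lid edge side [[404.034  36.098]
 [560.336  17.475]]
```

The case centre is at about (499,172), with its +x heading at -97.3°. The plane is at about (536,-147), heading 97.4°, and the lid is at about 1.7 rad. Sizes agree with those given to within 3-4 mm. Next, a small planner and then the move.

```bash
cat >> h.py <<'E'
def plan(xyz,yawdeg,n):
    o=get_obs();p=np.array(o['tool_pos'],float);R=Ro.from_euler('xyz',o['tcp_rot']);y=np.degrees(o['tcp_rot'][2])
    print('t',round(o['time'],2),'at',p.round(1),np.degrees(o['tcp_rot']).round(2),'grip',round(o['grip_width'],1),'F',np.round(o['contact_force'],1))
    tw=-((yawdeg-y+180)%360-180)/5/n; st=(np.array(xyz)-p)/n; rows=[]
    for i in range(n):
        d=Ro.from_euler('z',y-tw*5*i-y,degrees=True)*R
        rows.append(((d.inv().apply(st))/25).round(3).tolist())
    print('twist/row',round(tw,3))
    for i in range(0,n,5): print(rows[i:i+5])
E
python3 -c "
from h import *
plan([537,-147,200],97.4,25)"
```

```text
t 0.1 at [ 180.4 -492.7  226.1] [-1.7992e+02 -1.0000e-02  2.0100e+01] grip 91.9 F [-0.1  0.   0.2]
twist/row -0.618
[[0.726, -0.323, 0.042], [0.742, -0.284, 0.042], [0.757, -0.243, 0.042], [0.769, -0.202, 0.042], [0.778, -0.16, 0.042]]
[[0.786, -0.118, 0.042], [0.791, -0.075, 0.042], [0.794, -0.033, 0.042], [0.795, 0.01, 0.042], [0.793, 0.053, 0.042]]
[[0.789, 0.096, 0.042], [0.783, 0.138, 0.042], [0.774, 0.18, 0.042], [0.763, 0.222, 0.042], [0.75, 0.262, 0.042]]
[[0.735, 0.303, 0.042], [0.717, 0.342, 0.041], [0.698, 0.38, 0.041], [0.676, 0.417, 0.041], [0.653, 0.453, 0.041]]
[[0.628, 0.487, 0.041], [0.6, 0.521, 0.041], [0.571, 0.552, 0.041], [0.541, 0.582, 0.041], [0.509, 0.611, 0.041]]
```

Call:
arm_command([
  [0.73,-0.32,0.04],
  [0.74,-0.28,0.04],
  [0.76,-0.24,0.04],
  [0.77,-0.2,0.04],
  [0.78,-0.16,0.04],
], gripper=[91.8,91.8,91.8,91.8,91.8], twist=[-0.62,-0.62,-0.62,-0.62,-0.62])

```text
time: 0.72
tool_pos: [253.2, -422.9, 221.8]
tcp_rot: [3.141, 0.0, 0.626]
contact_force: [0.0, -0.3, -0.5]
grip_width: 92.0
finger_force: 0.0
```

Call:
arm_command([
  [0.79,-0.12,0.04],
  [0.79,-0.08,0.04],
  [0.79,-0.03,0.04],
  [0.8,0.01,0.04],
  [0.79,0.05,0.04],
], gripper=[91.8,91.8,91.8,91.8,91.8], twist=[-0.62,-0.62,-0.62,-0.62,-0.62])

```text
time: 1.35
tool_pos: [324.2, -353.6, 216.7]
tcp_rot: [3.141, 0.0, 0.896]
contact_force: [0.6, 0.1, 0.6]
grip_width: 91.8
finger_force: 0.0
```

Call:
arm_command([
  [0.79,0.1,0.04],
  [0.78,0.14,0.04],
  [0.77,0.18,0.04],
  [0.76,0.22,0.04],
  [0.75,0.26,0.04],
], gripper=[91.8,91.8,91.8,91.8,91.8], twist=[-0.62,-0.62,-0.62,-0.62,-0.62])

```text
time: 1.98
tool_pos: [395.2, -284.5, 211.7]
tcp_rot: [3.141, 0.0, 1.166]
contact_force: [0.3, -0.6, 0.8]
grip_width: 91.8
finger_force: 0.0
```

Call:
arm_command([
  [0.73,0.3,0.04],
  [0.72,0.34,0.04],
  [0.7,0.38,0.04],
  [0.68,0.42,0.04],
  [0.65,0.45,0.04],
], gripper=[91.8,91.8,91.8,91.8,91.8], twist=[-0.62,-0.62,-0.62,-0.62,-0.62])

```text
time: 2.6
tool_pos: [466.1, -215.0, 206.7]
tcp_rot: [3.141, 0.0, 1.437]
contact_force: [-0.3, -0.1, -0.7]
grip_width: 91.8
finger_force: 0.0
```

Call:
arm_command([
  [0.63,0.49,0.04],
  [0.6,0.52,0.04],
  [0.57,0.55,0.04],
  [0.54,0.58,0.04],
  [0.51,0.61,0.04],
], gripper=[91.8,91.8,91.8,91.8,91.8], twist=[-0.62,-0.62,-0.62,-0.62,-0.62])

```text
time: 3.22
tool_pos: [537.4, -146.1, 201.6]
tcp_rot: [3.142, 0.0, 1.707]
contact_force: [0.2, -0.4, -0.3]
grip_width: 91.5
finger_force: 0.0
```

```bash
python3 -c "
from h import *
plan([537,-147,95],97.4,5)
plan([537,-147,14],97.4,10)"
```

```text
t 3.23 at [ 537.4 -146.1  201.6] [1.80e+02 1.00e-02 9.78e+01] grip 91.5 F [ 0.2 -0.4 -0.3]
twist/row 0.016
[[-0.007, -0.004, 0.853], [-0.007, -0.004, 0.853], [-0.007, -0.004, 0.853], [-0.007, -0.004, 0.853], [-0.007, -0.004, 0.853]]
t 3.23 at [ 537.4 -146.1  201.6] [1.80e+02 1.00e-02 9.78e+01] grip 91.5 F [ 0.2 -0.4 -0.3]
twist/row 0.008
[[-0.003, -0.002, 0.751], [-0.003, -0.002, 0.751], [-0.003, -0.002, 0.751], [-0.003, -0.002, 0.751], [-0.003, -0.002, 0.751]]
[[-0.003, -0.002, 0.751], [-0.003, -0.002, 0.751], [-0.003, -0.002, 0.751], [-0.003, -0.002, 0.751], [-0.003, -0.002, 0.751]]
```

Call:
arm_command([
  [0,0,0.8],
  [0,0,0.8],
  [0,0,0.8],
  [0,0,0.8],
  [0,0,0.8],
], gripper=[91.8,91.8,91.8,91.8,91.8], twist=[0.08,0,0,0,0])

```text
time: 3.85
tool_pos: [537.0, -146.6, 101.0]
tcp_rot: [3.141, 0.0, 1.698]
contact_force: [0.7, -1.1, -0.2]
grip_width: 91.7
finger_force: 0.0
```

```bash
python3 - <<'E'
from h import *
im=capture('side')[:,:,::-1];t=capture('top')[:,:,::-1]
a=cv2.resize(im[170:290,175:275],None,fx=4,fy=4,interpolation=cv2.INTER_CUBIC)
b=cv2.resize(t[200:290,240:340],None,fx=4,fy=4,interpolation=cv2.INTER_CUBIC)
b=cv2.copyMakeBorder(b,0,120,0,0,cv2.BORDER_CONSTANT);cv2.imwrite('pics/c3.png',np.hstack([a,b]))
E
```

```text
(no output)
```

View pics/c3.png

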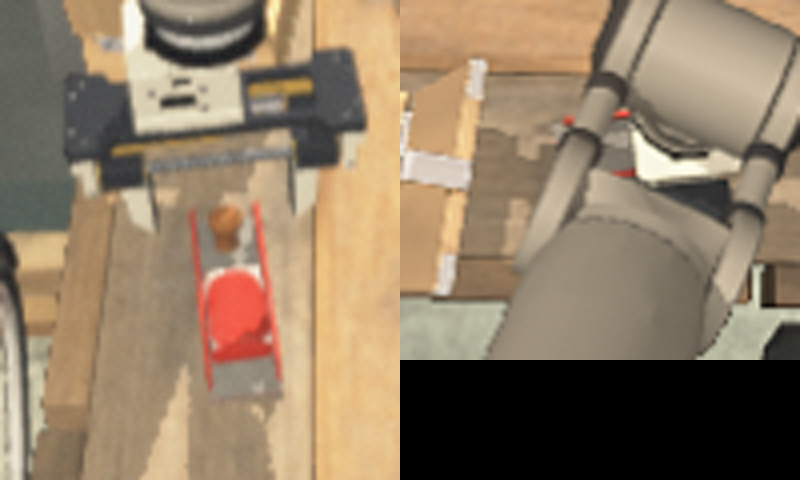

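The plane sits between the open fingers: cheeks at crop x≈195-280, fingertips at (150,225) and (303,210). I'll descend and grip.

Call:
arm_command([
  [0,0,0.7],
  [0,0,0.7],
  [0,0,0.7],
  [0,0,0.7],
  [0,0,0.68],
], gripper=[91.8,91.8,91.8,91.8,91.8], twist=[0,0,0,0,0])

```text
time: 4.58
tool_pos: [537.4, -147.0, 14.8]
tcp_rot: [3.14, 0.001, 1.697]
contact_force: [-0.7, -0.6, 0.8]
grip_width: 91.8
finger_force: 0.0
```

Call:
arm_command([
  [0,0,0],
  [0,0,0],
  [0,0,0],
  [0,0,0],
  [0,0,0],
], gripper=[80,70,60,56,50], twist=[0,0,0,0,0])

```text
time: 5.2
tool_pos: [537.3, -147.1, 15.1]
tcp_rot: [3.14, 0.001, 1.696]
contact_force: [1.4, 0.2, 0.4]
grip_width: 51.6
finger_force: 16.7
```

Call:
arm_command([
  [0,0,0],
  [0,0,0],
  [0,0,0],
  [0,0,0],
  [0,0,0],
], gripper=[40,40,40,40,40], twist=[0,0,0,0,0])

```text
time: 5.82
tool_pos: [537.3, -147.2, 15.1]
tcp_rot: [3.14, 0.001, 1.696]
contact_force: [4.5, 1.6, 2.5]
grip_width: 51.7
finger_force: 30.0
```

```bash
python3 - <<'E'
from h import *
np.set_printoptions(precision=1,suppress=True)
s=lambda p:crop(p,175,170,4)
print('sole rear z5',onz('side',s([(213,398),(283,395)]),5)[:,:2])
print('cheek rear z5',onz('side',s([(210,386),(281,380)]),5)[:,:2])
print('front cheeks z35/z20',onz('side',s([(193,208),(257,203)]),35)[:,:2],onz('side',s([(193,208),(257,203)]),20)[:,:2])
# predicted px of plane features at (537,-147), 97.3deg
R=Ro.from_euler('z',97.3,degrees=True)
L=np.array([(-82.5,26,5),(-82.5,-26,5),(-75,26,5),(-75,-26,5),(-75,-26,35),(75,26,35),(75,-26,35),(75,26,5),(75,-26,5),(82.5,0,5)])
print(((proj('side',R.apply(L)+[537,-147,0])-[175,170]+.5)*4-.5))
print('top pred',((proj('top',R.apply(L)+[537,-147,0])-[160,205]+.5)*4.3-.5))
plan([537,-147,370],97.3,15)
E
```

```text
sole rear z5 [[ 525.9 -229.5]
 [ 574.2 -228. ]]
cheek rear z5 [[ 523.3 -219.4]
 [ 572.6 -215.3]]
front cheeks z35/z20 [[505.5 -79. ]
 [553.3 -75.1]] [[503.5 -65.2]
 [552.1 -61.2]]
[[206.7 401.2]
 [281.7 392. ]
 [205.9 392.3]
 [280.5 383.2]
 [278.7 356.9]
 [188.1 205. ]
 [257.2 197.4]
 [191.4 231.8]
 [259.2 224.1]
 [224.5 220.7]]
top pred [[726.8 152.9]
 [718.3  86.9]
 [717.2 153.9]
 [708.8  87.9]
 [713.9  82.6]
 [526.7 170.8]
 [519.2 103.1]
 [525.3 174.4]
 [517.9 108. ]
 [512.  142.1]]
t 5.83 at [ 537.3 -147.2   15.1] [179.9   0.1  97.2] grip 51.7 F [4.5 1.6 2.5]
twist/row -0.001
[[-0.0, 0.001, -0.946], [-0.0, 0.001, -0.946], [-0.0, 0.001, -0.946], [-0.0, 0.001, -0.946], [-0.0, 0.001, -0.946]]
[[-0.0, 0.001, -0.946], [-0.0, 0.001, -0.946], [-0.0, 0.001, -0.946], [-0.0, 0.001, -0.946], [-0.0, 0.001, -0.946]]
[[-0.0, 0.001, -0.946], [-0.0, 0.001, -0.946], [-0.0, 0.001, -0.946], [-0.0, 0.001, -0.946], [-0.0, 0.001, -0.946]]
```

Call:
arm_command([
  [0,0,-0.3],
  [0,0,-0.8],
  [0,0,-1],
  [0,0,-1],
  [0,0,-1],
], gripper=[40,40,40,40,40], twist=[0,0,0,0,0])

```text
time: 6.45
tool_pos: [534.2, -146.4, 116.4]
tcp_rot: [-3.136, -0.003, 1.696]
contact_force: [0.3, 0.5, -8.2]
grip_width: 51.2
finger_force: 30.0
```

Call:
arm_command([
  [0,0,-1],
  [0,0,-1],
  [0,0,-1],
  [0,0,-1],
  [0,0,-1],
], gripper=[40,40,40,40,40], twist=[0,0,0,0,0])

```text
time: 7.08
tool_pos: [534.4, -146.5, 241.1]
tcp_rot: [-3.136, -0.003, 1.696]
contact_force: [0.3, -0.1, -8.0]
grip_width: 51.9
finger_force: 30.0
```

Call:
arm_command([
  [0,0,-1],
  [0,0,-1],
  [0,0,-1],
  [0,0,-1],
  [0,0,-1],
], gripper=[40,40,40,40,40], twist=[0,0,0,0,0])

```text
time: 7.7
tool_pos: [534.8, -146.6, 365.9]
tcp_rot: [-3.136, -0.003, 1.696]
contact_force: [2.1, 0.8, -7.6]
grip_width: 51.5
finger_force: 30.0
```

```bash
python3 - <<'E'
from h import *
np.set_printoptions(precision=1,suppress=True)
R=Ro.from_euler('z',-97.3,degrees=True)
L=np.array([(108,79,0),(108,-79,0),(108,79,84),(108,-79,84),(-108,79,84),(-108,-79,84),(-108,79,0)])
P=R.apply(L)+[499.3,172.3,0]
print('side',(proj('side',P)-[175,115]+.5)*3.7-.5)
B=np.array([(-85.25,27,24),(-85.25,-27,24),(85.25,27,24),(85.25,-27,24),(-50,27,24),(-50,-27,24),(50,27,24),(50,-27,24)])
print('blocks top',(proj('top',R.apply(B)+[499.3,172.3,0])-[160,205]+.5)*4.3-.5)
plan([499,172,365],82.7,20)
im=cv2.imread('top0raw.png')[210:275,165:255]
cv2.imwrite('pics/c4.png',cv2.resize(im,None,fx=8.5,fy=8.5,interpolation=cv2.INTER_CUBIC))
E
```

```text
side [[255.9 310.5]
 [ 83.4 298.2]
 [251.6 239.8]
 [ 71.2 227.8]
 [285.1  93.3]
 [124.7  84.3]
 [287.5 162. ]]
blocks top [[ 99.8 115.8]
 [ 87.3 184.9]
 [317.3 149.5]
 [305.9 219.3]
 [144.4 122.8]
 [132.2 192. ]
 [272.  142.5]
 [260.4 212.2]]
t 7.7 at [ 534.8 -146.6  365.9] [-179.7   -0.2   97.2] grip 51.5 F [ 2.1  0.8 -7.6]
twist/row 0.145
[[0.641, 0.008, 0.004], [0.641, 0.0, 0.004], [0.641, -0.008, 0.004], [0.641, -0.016, 0.004], [0.641, -0.024, 0.004]]
[[0.64, -0.032, 0.004], [0.64, -0.04, 0.004], [0.639, -0.048, 0.004], [0.639, -0.056, 0.004], [0.638, -0.064, 0.004]]
[[0.637, -0.072, 0.004], [0.636, -0.08, 0.004], [0.635, -0.088, 0.004], [0.634, -0.096, 0.004], [0.633, -0.104, 0.004]]
[[0.631, -0.112, 0.004], [0.63, -0.12, 0.004], [0.628, -0.128, 0.005], [0.627, -0.136, 0.005], [0.625, -0.144, 0.005]]
```

View pics/c4.png

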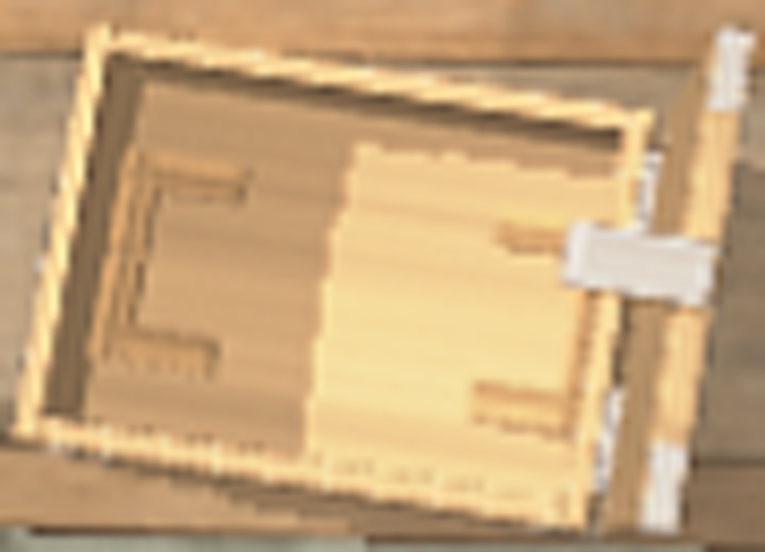

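```bash
python3 - <<'E'
from h import *
np.set_printoptions(precision=2,suppress=True)
c=lambda p:crop(p,165,210,8.5); s=lambda p:crop(p,175,115,3.7)
rim=c([(95,25),(14,433),(656,108),(588,529)])
L=[(-108,79,84),(-108,-79,84),(108,79,84),(108,-79,84)]
fb=c([(155,190),(500,250)]);FL=[(-85.25,27,8),(50,27,8)]
nb=c([(130,328),(475,383)]);NL=[(-85.25,-29,22),(50,-29,22)]
sd=s([(82,296),(258,305)]);SL=[(108,-79,0),(108,79,0)]
for ob in([('top',rim,L)],[('top',rim,L),('top',fb,FL),('top',nb,NL)],[('top',rim,L),('top',fb,FL),('top',nb,NL),('side',sd,SL)]):
    q,r=fit(ob,[499,172,-1.7]);print(q,np.degrees(q[2]),r.tolist())
plan([499,172,365],82.7,20)
E
```

```text
[499.87 172.41  -1.7 ] -97.49583478564348 [[-0.1817390877614855, -0.44278401758643327], [0.1769846618592794, 0.315759171962668], [0.0732753195419491, 0.10457856086972583], [-0.0721601253471249, 0.009650291151388046]]
[499.41 172.58  -1.7 ] -97.48368348845906 [[-0.2483195244500962, -0.29820828425530976], [0.12009507359408644, 0.4663084234645112], [0.011587193778268556, 0.23707621469989704], [-0.12448573986938527, 0.14786911092329547], [0.8456193832324175, 0.10469138869260064], [-0.12980971046457057, -0.6812450293117536], [-0.021088054124192013, -0.003022017461574933], [-0.43001496889030477, -0.004628082735678163]]
[499.5  173.06  -1.7 ] -97.35969970162859 [[-0.4582225184336153, -0.26447776246715193], [0.012270097246272371, 0.516970206293422], [-0.17808960216618175, 0.12743522118921646], [-0.2093794056090701, 0.05125747081387999], [0.6797600770709948, 0.1275240570826952], [-0.28283042654618384, -0.744436866408563], [-0.1535507636547493, 0.0256644275582687], [-0.5489843038900517, -0.06354526637827007], [0.433880500406957, 0.41849935534833094], [-0.5418093098442114, 1.3433072780991324]]
t 7.7 at [ 534.8 -146.6  365.9] [-179.65   -0.17   97.17] grip 51.5 F [ 2.1  0.8 -7.6]
twist/row 0.145
[[0.641, 0.008, 0.004], [0.641, 0.0, 0.004], [0.641, -0.008, 0.004], [0.641, -0.016, 0.004], [0.641, -0.024, 0.004]]
[[0.64, -0.032, 0.004], [0.64, -0.04, 0.004], [0.639, -0.048, 0.004], [0.639, -0.056, 0.004], [0.638, -0.064, 0.004]]
[[0.637, -0.072, 0.004], [0.636, -0.08, 0.004], [0.635, -0.088, 0.004], [0.634, -0.096, 0.004], [0.633, -0.104, 0.004]]
[[0.631, -0.112, 0.004], [0.63, -0.12, 0.004], [0.628, -0.128, 0.005], [0.627, -0.136, 0.005], [0.625, -0.144, 0.005]]
```

Call:
arm_command([
  [0.3,0,0],
  [0.64,0,0],
  [0.64,0,0],
  [0.64,0,0],
  [0.64,0,0],
], gripper=[40,40,40,40,40], twist=[0,0,0,0,0])

```text
time: 8.32
tool_pos: [527.2, -74.6, 367.0]
tcp_rot: [-3.141, -0.0, 1.697]
contact_force: [-0.3, -0.7, -7.5]
grip_width: 51.9
finger_force: 30.0
```

Call:
arm_command([
  [0.64,0,0],
  [0.64,0,0],
  [0.64,0,0],
  [0.64,0,0],
  [0.64,0,0],
], gripper=[40,40,40,40,40], twist=[0.2,0.2,0.2,0.2,0.2])

```text
time: 8.95
tool_pos: [520.0, 4.9, 367.3]
tcp_rot: [3.141, 0.0, 1.609]
contact_force: [-0.0, 0.1, -6.9]
grip_width: 51.6
finger_force: 30.0
```

Call:
arm_command([
  [0.64,-0.05,0],
  [0.64,-0.05,0],
  [0.64,-0.05,0],
  [0.64,-0.05,0],
  [0.64,-0.05,0],
], gripper=[40,40,40,40,40], twist=[0.2,0.2,0.2,0.2,0.2])

```text
time: 9.57
tool_pos: [513.4, 84.8, 367.2]
tcp_rot: [3.141, 0.0, 1.522]
contact_force: [0.2, 0.6, -7.9]
grip_width: 51.8
finger_force: 30.0
```

```bash
python3 - <<'E'
from h import *
plan([499,172,365],82.7,10)
E
```

```text
t 9.57 at [513.4  84.8 367.2] [179.99   0.    87.19] grip 51.8 F [ 0.2  0.6 -7.9]
twist/row 0.09
[[0.346, -0.075, 0.009], [0.345, -0.077, 0.009], [0.344, -0.08, 0.009], [0.344, -0.083, 0.009], [0.343, -0.085, 0.009]]
[[0.342, -0.088, 0.009], [0.342, -0.091, 0.009], [0.341, -0.093, 0.009], [0.34, -0.096, 0.009], [0.34, -0.099, 0.009]]
```

Call:
arm_command([
  [0.6,-0.15,0],
  [0.6,-0.15,0],
  [0.6,-0.15,0],
  [0.6,-0.15,0],
  [0.6,-0.15,0],
], gripper=[40,40,40,40,40], twist=[0.18,0.18,0.18,0.18,0.18])

```text
time: 10.2
tool_pos: [500.6, 161.0, 367.2]
tcp_rot: [3.141, 0.0, 1.443]
contact_force: [0.2, -0.3, -8.0]
grip_width: 51.6
finger_force: 30.0
```

```bash
python3 - <<'E'
from h import *
plan([499.5,172.5,130],82.6,10)
im=capture('side')[:,:,::-1]
cv2.imwrite('s5.png',im);cv2.imwrite('pics/c5.png',cv2.resize(im[60:220,170:330],None,fx=3.7,fy=3.7,interpolation=cv2.INTER_CUBIC))
E
```

```text
t 10.2 at [500.6 161.  367.2] [179.99   0.    82.69] grip 51.6 F [ 0.2 -0.3 -8. ]
twist/row 0.002
[[0.045, -0.01, 0.949], [0.045, -0.01, 0.949], [0.045, -0.01, 0.949], [0.045, -0.01, 0.949], [0.045, -0.01, 0.949]]
[[0.045, -0.01, 0.949], [0.045, -0.01, 0.949], [0.045, -0.01, 0.949], [0.045, -0.01, 0.949], [0.045, -0.01, 0.949]]
```

View pics/c5.png

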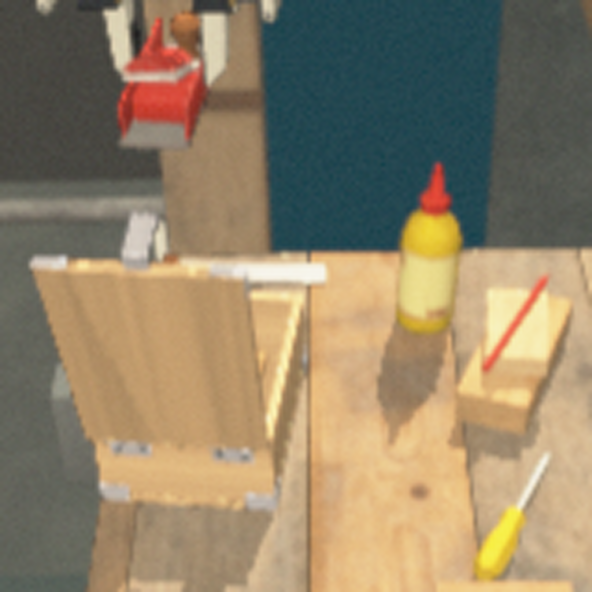

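The plane hangs level in the fingers above the case. The rear edge of its sole runs from (122,140) to (190,148) in the crop.

Call:
arm_command([
  [0.08,-0.02,0.5],
  [0.08,-0.02,0.95],
  [0.08,-0.02,0.95],
  [0.08,-0.02,0.95],
  [0.08,-0.02,0.95],
], gripper=[40,40,40,40,40], twist=[0,0,0,0,0])

```text
time: 10.88
tool_pos: [499.4, 169.6, 258.0]
tcp_rot: [-3.141, 0.001, 1.443]
contact_force: [0.5, -0.7, -7.3]
grip_width: 51.8
finger_force: 30.0
```

Call:
arm_command([
  [0,0,0.95],
  [0,0,0.95],
  [0,0,0.95],
  [0,0,0.95],
  [0,0,0.95],
], gripper=[40,40,40,40,40], twist=[0,0,0,0,0])

```text
time: 11.5
tool_pos: [499.4, 169.5, 139.5]
tcp_rot: [-3.141, 0.001, 1.443]
contact_force: [-0.0, 0.5, -6.9]
grip_width: 51.5
finger_force: 30.0
```

```bash
python3 - <<'E'
from h import *
np.set_printoptions(precision=2,suppress=True)
e=crop([(122,140),(190,148)],170,60,3.7)
print('seen',onz('side',e,352))
R=Ro.from_euler('z',82.7,degrees=True)
print('pred',(proj('side',R.apply([(-82.5,26,0),(-82.5,-26,0)])+[500.6,161,352.2])-[170,60]+.5)*3.7-.5)
t=capture('top')[:,:,::-1];cv2.imwrite('t6.png',t)
cv2.imwrite('pics/c6.png',cv2.resize(t[190:290,150:290],None,fx=5.5,fy=5.5,interpolation=cv2.INTER_CUBIC))
plan([499.5,172.5,45],82.6,10)
E
```

```text
seen [[464.16  96.19 352.  ]
 [516.    82.3  352.  ]]
pred [[120.35 149.  ]
 [189.28 152.16]]
t 11.55 at [497.6 169.2 136.3] [-179.67    0.13   82.68] grip 51.9 F [ -2.2  -0.7 -10.5]
twist/row 0.002
[[0.015, 0.008, 0.365], [0.015, 0.008, 0.365], [0.015, 0.008, 0.365], [0.015, 0.008, 0.365], [0.015, 0.008, 0.365]]
[[0.015, 0.008, 0.365], [0.015, 0.008, 0.365], [0.015, 0.008, 0.365], [0.015, 0.008, 0.365], [0.015, 0.008, 0.365]]
```

View pics/c6.png

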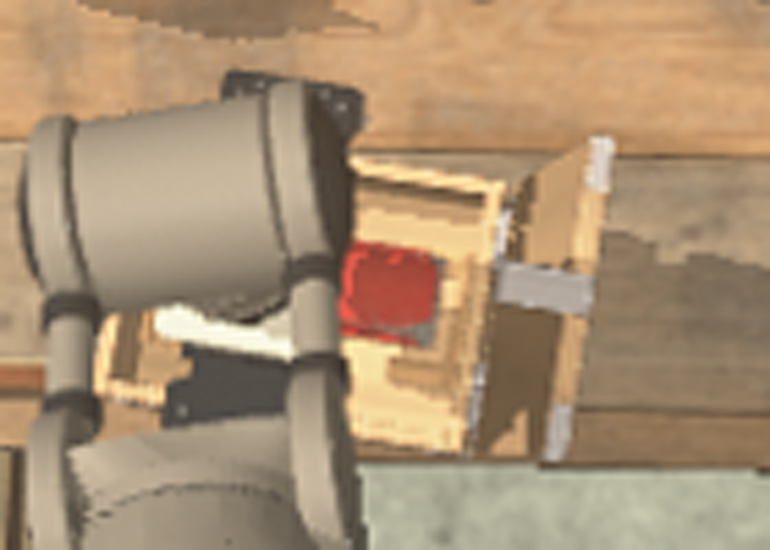

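The arm and body are clear of the lid. The sole's rear end shows at about (430,348) and (443,250) in this crop. I'll compare it with the prediction to find any pitch or offset in the grip, after letting the arm settle.

Call:
arm_command([
  [0,0,0],
  [0,0,0],
  [0,0,0],
  [0,0,0],
  [0,0,0],
], gripper=[40,40,40,40,40], twist=[0,0,0,0,0])

```text
time: 12.18
tool_pos: [500.0, 170.0, 141.2]
tcp_rot: [3.141, -0.0, 1.443]
contact_force: [-0.1, 0.6, -7.1]
grip_width: 51.7
finger_force: 30.0
```

```bash
python3 - <<'E'
from h import *
np.set_printoptions(precision=2,suppress=True)
e=crop([(430,348),(443,250)],150,190,5.5)
print('top seen',onz('top',e,124))
R=Ro.from_euler('z',82.7,degrees=True)
print('pred',R.apply([(-82.5,-26,0),(-82.5,26,0)])+[498.5,169.4,124],'px',(proj('top',R.apply([(-82.5,-26,0),(-82.5,26,0)])+[498.5,169.4,124])-[150,190]+.5)*5.5-.5)
t=capture('top')[:,:,::-1];cv2.imwrite('t7.png',t)
a=cv2.resize(t[225:265,205:245],None,fx=12,fy=12,interpolation=cv2.INTER_CUBIC)
s=cv2.imread('s5.png')[55:110,190:235];b=cv2.resize(s,None,fx=480/55,fy=480/55,interpolation=cv2.INTER_CUBIC)[:,:318]
cv2.imwrite('pics/c7.png',np.hstack([a,b]))
plan([499.5,172.5,45],82.6,10)
E
```

```text
top seen [[463.35  92.8  124.  ]
 [518.3   87.5  124.  ]]
pred [[513.81  84.27 124.  ]
 [462.23  90.87 124.  ]] px [[448.48 258.13]
 [433.38 350.11]]
t 12.22 at [499.9 170.  141.1] [179.98   0.    82.7 ] grip 52.0 F [ 0.3 -0.4 -8.4]
twist/row 0.002
[[0.01, -0.003, 0.384], [0.01, -0.003, 0.384], [0.01, -0.003, 0.384], [0.01, -0.003, 0.384], [0.01, -0.003, 0.384]]
[[0.01, -0.003, 0.384], [0.01, -0.003, 0.384], [0.01, -0.003, 0.384], [0.01, -0.003, 0.384], [0.01, -0.003, 0.384]]
```

View pics/c7.png

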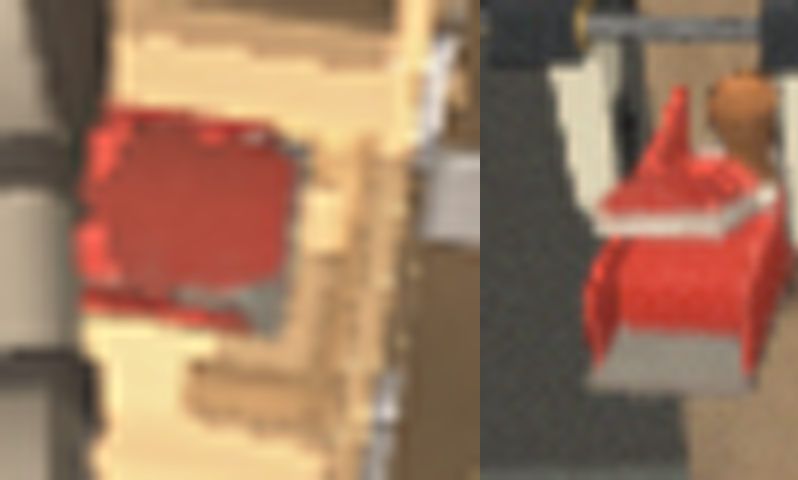

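The plane in the grip agrees with the prediction within about 1 mm, and the arm settles with no tilt. I'll shift 2.4 mm and descend to just above the blocks.

Call:
arm_command([
  [0.05,0,0.7],
  [0.045,0,0.9],
  [0,0,0.9],
  [0,0,0.7],
  [0,0,0.3],
], gripper=[40,40,40,40,40], twist=[0,0,0,0,0])

```text
time: 12.85
tool_pos: [499.8, 172.3, 52.5]
tcp_rot: [-3.14, 0.001, 1.443]
contact_force: [-0.8, 0.2, -7.3]
grip_width: 51.8
finger_force: 30.0
```

Call:
arm_command([
  [0,0,0.1],
  [0,0,0.1],
  [0,0,0.1],
  [0,0,0.06],
  [0,0,0.06],
], gripper=[40,40,40,40,40], twist=[0,0,0,0,0])

```text
time: 13.48
tool_pos: [500.3, 172.4, 43.0]
tcp_rot: [3.141, -0.0, 1.443]
contact_force: [-0.0, 0.0, -8.0]
grip_width: 51.6
finger_force: 30.0
```

Call:
arm_command([
  [0,0,0.04],
  [0,0,0.04],
  [0,0,0.04],
  [0,0,0.04],
  [0,0,0],
], gripper=[40,40,40,40,40], twist=[0,0,0,0,0])

```text
time: 14.1
tool_pos: [500.1, 172.3, 38.9]
tcp_rot: [-3.141, 0.0, 1.443]
contact_force: [-0.3, -0.1, -8.6]
grip_width: 51.7
finger_force: 30.0
```

Call:
arm_command([
  [0,0,0.04],
  [0,0,0.04],
  [0,0,0.04],
  [0,0,0],
  [0,0,0],
], gripper=[40,40,40,40,40], twist=[0,0,0,0,0])

```text
time: 14.72
tool_pos: [500.2, 172.4, 35.9]
tcp_rot: [3.142, 0.0, 1.443]
contact_force: [1.2, -0.1, -8.1]
grip_width: 51.6
finger_force: 30.0
```

Call:
arm_command([
  [0,0,0.04],
  [0,0,0.04],
  [0,0,0],
  [0,0,0],
  [0,0,0],
], gripper=[40,40,40,40,40], twist=[0,0,0,0,0])

```text
time: 15.35
tool_pos: [500.2, 172.4, 34.0]
tcp_rot: [3.142, 0.0, 1.443]
contact_force: [-0.5, 0.1, -7.4]
grip_width: 51.4
finger_force: 30.0
```

Call:
arm_command([
  [0,0,0.04],
  [0,0,0.04],
  [0,0,0.04],
  [0,0,0],
  [0,0,0],
], gripper=[40,40,40,40,40], twist=[0,0,0,0,0])

```text
time: 15.98
tool_pos: [500.2, 172.4, 30.9]
tcp_rot: [3.142, 0.0, 1.443]
contact_force: [-0.3, -0.9, -7.4]
grip_width: 51.6
finger_force: 30.0
```

Call:
arm_command([
  [0,0,0.04],
  [0,0,0.04],
  [0,0,0.04],
  [0,0,0.04],
  [0,0,0],
], gripper=[40,40,40,40,40], twist=[0,0,0,0,0])

```text
time: 16.6
tool_pos: [500.1, 172.4, 26.8]
tcp_rot: [-3.141, 0.0, 1.443]
contact_force: [0.3, -0.0, -8.1]
grip_width: 51.3
finger_force: 30.0
```

Call:
arm_command([
  [0,0,0.04],
  [0,0,0.04],
  [0,0,0],
  [0,0,0],
  [0,0,0],
], gripper=[40,40,40,40,40], twist=[0,0,0,0,0])

```text
time: 17.23
tool_pos: [500.2, 172.4, 25.0]
tcp_rot: [3.142, 0.0, 1.443]
contact_force: [0.1, -0.8, -7.8]
grip_width: 51.6
finger_force: 30.0
```

Call:
arm_command([
  [0,0,0.03],
  [0,0,0.02],
  [0,0,0],
  [0,0,0],
  [0,0,0],
], gripper=[40,40,40,40,40], twist=[0,0,0,0,0])

```text
time: 17.85
tool_pos: [500.2, 172.4, 23.7]
tcp_rot: [3.142, 0.0, 1.443]
contact_force: [-0.6, -0.2, -7.2]
grip_width: 51.8
finger_force: 30.0
```

Call:
arm_command([
  [0,0,0.02],
  [0,0,0.02],
  [0,0,0],
  [0,0,0],
  [0,0,0],
], gripper=[40,40,40,40,40], twist=[0,0,0,0,0])

```text
time: 18.48
tool_pos: [500.3, 172.4, 23.1]
tcp_rot: [3.141, -0.0, 1.443]
contact_force: [-3.6, -0.1, 3.2]
grip_width: 51.3
finger_force: 30.0
```

Floor contact at the expected height. Releasing now.

Call:
arm_command([
  [0,0,0],
  [0,0,0],
  [0,0,0],
  [0,0,0],
  [0,0,0],
], gripper=[53,56,60,66,68], twist=[0,0,0,0,0])

```text
time: 19.1
tool_pos: [500.2, 172.3, 22.7]
tcp_rot: [3.141, 0.0, 1.443]
contact_force: [-0.7, 0.4, -0.4]
grip_width: 67.8
finger_force: 0.0
```

Call:
arm_command([
  [0,0,0],
  [0,0,0],
  [0,0,-0.1],
  [0,0,-0.3],
  [0,0,-0.6],
], gripper=[68,68,68,68,68], twist=[0,0,0,0,0])

```text
time: 19.73
tool_pos: [499.9, 172.3, 48.2]
tcp_rot: [-3.141, 0.0, 1.443]
contact_force: [-0.3, -0.1, -0.7]
grip_width: 68.1
finger_force: 0.0
```

Call:
arm_command([
  [0,0,-1],
  [0,0,-1],
  [0,0,-1],
  [0,0,-1],
  [0,0,-1],
], gripper=[68,68,68,68,68], twist=[0,0,0,0,0])

```text
time: 20.35
tool_pos: [500.2, 172.4, 174.8]
tcp_rot: [3.14, -0.0, 1.443]
contact_force: [-0.6, -0.5, 0.1]
grip_width: 68.1
finger_force: 0.0
```

Call:
arm_command([
  [0,0,-1],
  [0,0,-1],
  [0,0,-1],
  [0,0,-1],
  [0,0,-1],
], gripper=[40,20,0,0,0], twist=[0,0,0,0,0])

```text
time: 20.98
tool_pos: [499.8, 172.3, 299.8]
tcp_rot: [3.14, -0.0, 1.443]
contact_force: [0.5, -0.0, 0.2]
grip_width: 22.8
finger_force: 0.0
```

```bash
python3 - <<'E'
from h import *
t=capture('top')[:,:,::-1];cv2.imwrite('t8.png',t)
plan([499,-60,365],97.4,20)
E
```

```text
t 21.02 at [501.1 172.6 303.3] [ 1.7961e+02 -1.2000e-01  8.2710e+01] grip 18.8 F [-0.2 -0.3  2.5]
twist/row -0.147
[[-0.462, 0.056, -0.124], [-0.462, 0.05, -0.124], [-0.463, 0.044, -0.124], [-0.464, 0.038, -0.124], [-0.464, 0.032, -0.124]]
[[-0.464, 0.026, -0.124], [-0.465, 0.02, -0.124], [-0.465, 0.014, -0.124], [-0.465, 0.008, -0.124], [-0.465, 0.002, -0.124]]
[[-0.465, -0.004, -0.125], [-0.465, -0.01, -0.125], [-0.465, -0.016, -0.125], [-0.464, -0.022, -0.125], [-0.464, -0.028, -0.125]]
[[-0.464, -0.033, -0.125], [-0.463, -0.039, -0.125], [-0.463, -0.045, -0.125], [-0.462, -0.051, -0.125], [-0.461, -0.057, -0.125]]
```

Call:
arm_command([
  [0,0,-1],
  [0,0,-1],
  [0,0,-1],
  [0,0,0],
  [-0.5,0,0],
], gripper=[0,0,0,0,0], twist=[0,0,0,0,0])

```text
time: 21.65
tool_pos: [498.0, 159.9, 371.6]
tcp_rot: [-3.14, 0.001, 1.445]
contact_force: [-0.3, -0.5, -0.8]
grip_width: 0.6
finger_force: 0.0
```

Call:
arm_command([
  [-1,0,0],
  [-1,0,0],
  [-1,0,0],
  [-1,0,0],
  [-1,0,0],
], gripper=[0,0,0,0,0], twist=[0,0,0,0,0])

```text
time: 22.28
tool_pos: [481.7, 34.5, 371.3]
tcp_rot: [-3.139, 0.0, 1.443]
contact_force: [-0.3, -0.3, -1.1]
grip_width: 0.1
finger_force: 0.0
```

Call:
arm_command([
  [-1,0,0],
  [-1,0,0],
  [-0.5,0,0],
  [0,0,0],
  [0,0,0],
], gripper=[0,0,0,0,0], twist=[0,0,0,0,0])

```text
time: 22.9
tool_pos: [474.7, -25.5, 372.5]
tcp_rot: [-3.141, -0.0, 1.444]
contact_force: [0.5, 0.6, 0.2]
grip_width: -0.1
finger_force: 0.0
```

```bash
python3 - <<'E'
from h import *
plan([475.2,-21,265],82.6,5)
t=capture('top')[:,:,::-1];cv2.imwrite('t9.png',t)
a=cv2.resize(cv2.imread('t8.png')[205:280,160:260],None,fx=4,fy=4,interpolation=cv2.INTER_CUBIC)
b=cv2.resize(t[205:280,160:260],None,fx=8,fy=8,interpolation=cv2.INTER_CUBIC)
cv2.imwrite('pics/c8.png',b)
E
```

```text
t 22.9 at [474.7 -25.5 372.5] [-1.7998e+02 -2.0000e-02  8.2720e+01] grip -0.1 F [0.5 0.6 0.2]
twist/row 0.005
[[0.036, -0.0, 0.86], [0.036, -0.0, 0.86], [0.036, -0.0, 0.86], [0.036, -0.0, 0.86], [0.036, -0.0, 0.86]]
```

View pics/c8.png

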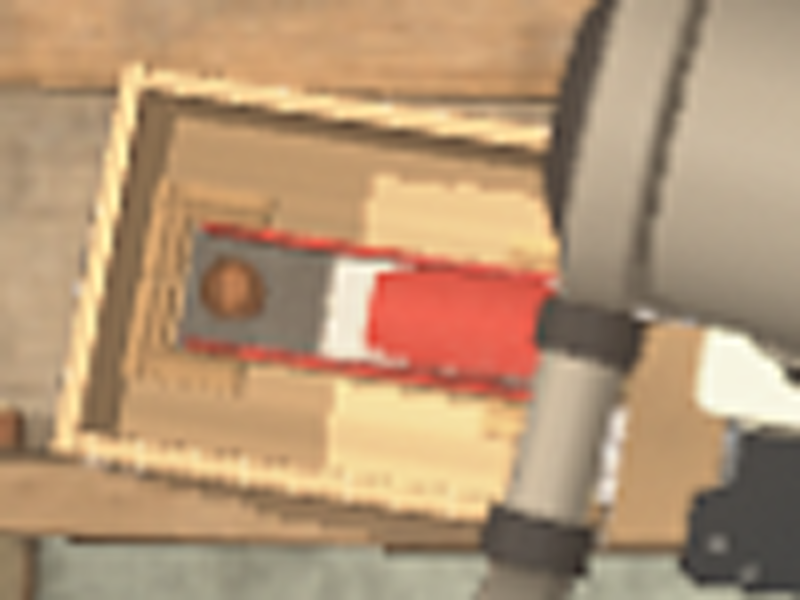

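The plane sits square in its bed between the blocks (rails from (205,230) to (540,390)). I'll descend behind the lid and push it gently.

Call:
arm_command([
  [0,0,0.8],
  [0,0,1],
  [0,0,1],
  [0,0,1],
  [0,0,0.5],
], gripper=[0,0,0,0,0], twist=[0,0,0,0,0])

```text
time: 23.58
tool_pos: [474.4, -25.2, 264.0]
tcp_rot: [-3.14, -0.0, 1.444]
contact_force: [-0.9, -0.1, 0.9]
grip_width: 0.2
finger_force: 0.0
```

Call:
arm_command([
  [0.4,0,0],
  [0.4,0,0],
  [0.2,0,0],
  [0.2,0,0],
  [0.2,0,0],
], gripper=[0,0,0,0,0], twist=[0,0,0,0,0])

```text
time: 24.2
tool_pos: [479.4, 9.0, 265.4]
tcp_rot: [3.141, 0.0, 1.443]
contact_force: [-0.4, -1.3, 0.9]
grip_width: 0.5
finger_force: 0.5
```

Call:
arm_command([
  [0.16,0,0],
  [0.16,0,0],
  [0.16,0,0],
  [0.16,0,0],
  [0.16,0,0],
], gripper=[0,0,0,0,0], twist=[0,0,0,0,0])

```text
time: 24.82
tool_pos: [481.8, 28.8, 265.2]
tcp_rot: [-3.142, 0.0, 1.443]
contact_force: [-1.0, -0.6, 0.5]
grip_width: 0.7
finger_force: 0.4
```

Call:
arm_command([
  [0.16,0,0],
  [0.16,0,0],
  [0.16,0,0],
  [0.16,0,0],
  [0.16,0,0],
], gripper=[0,0,0,0,0], twist=[0,0,0,0,0])

```text
time: 25.45
tool_pos: [484.3, 48.7, 265.2]
tcp_rot: [3.142, 0.0, 1.443]
contact_force: [-0.2, -0.5, 0.3]
grip_width: 1.0
finger_force: 0.3
```

Call:
arm_command([
  [0.16,0,0],
  [0.16,0,0],
  [0.16,0,0],
  [0.16,0,0],
  [0.16,0,0],
], gripper=[0,0,0,0,0], twist=[0,0,0,0,0])

```text
time: 26.08
tool_pos: [486.9, 68.5, 265.2]
tcp_rot: [-3.142, 0.0, 1.443]
contact_force: [0.1, -1.4, -0.2]
grip_width: 0.4
finger_force: 0.2
```

Call:
arm_command([
  [0.16,0,0],
  [0.16,0,0],
  [0.12,0,0],
  [0.1,0,0],
  [0.1,0,0],
], gripper=[0,0,0,0,0], twist=[0,0,0,0,0])

```text
time: 26.7
tool_pos: [488.9, 84.3, 265.2]
tcp_rot: [3.142, 0.0, 1.443]
contact_force: [0.5, -0.9, -0.8]
grip_width: 0.5
finger_force: 0.0
```

Call:
arm_command([
  [0.16,0,0],
  [0.16,0,0],
  [0.16,0,0],
  [0.16,0,0],
  [0.16,0,0],
], gripper=[0,0,0,0,0], twist=[0,0,0,0,0])

```text
time: 27.32
tool_pos: [491.4, 104.2, 265.2]
tcp_rot: [3.142, 0.0, 1.443]
contact_force: [0.8, 0.2, 0.4]
grip_width: 0.4
finger_force: 0.0
```

Call:
arm_command([
  [0.1,0,0],
  [0.1,0,0],
  [0,0,0],
  [0,0,0],
  [0,0,0],
], gripper=[0,0,0,0,0], twist=[0,0,0,0,0])

```text
time: 27.95
tool_pos: [492.0, 108.8, 265.2]
tcp_rot: [3.142, 0.0, 1.443]
contact_force: [0.0, -0.3, -0.8]
grip_width: 0.3
finger_force: 0.0
```

```bash
python3 - <<'E'
from h import *
s=capture('side')[:,:,::-1];cv2.imwrite('s10.png',s)
t=capture('top')[:,:,::-1];cv2.imwrite('t10.png',t)
# predicted px of lid outer face corners & edge midpoint for angles (side view)
R=Ro.from_euler('z',-97.4,degrees=True)
for th in(1.7,1.3,1.2,1.1,0.9,0.5,0.05):
    u=np.array([-np.cos(th),0,np.sin(th)]);n=np.array([np.sin(th),0,np.cos(th)])
    P=[np.array([113,y,84])+221*u+12*n for y in(79,0,-79)]
    print(th,proj('side',R.apply(P)+[499.8,172.5,0]).round(1).tolist())
# lid brown column profile: print along line of +y edge region in side image
b=cv2.imread('side0raw.png')
d=cv2.absdiff(s,b).max(2)>40
ys,xs=np.where(d[100:200,170:260]);print('diff bbox',xs.min()+170,xs.max()+170,ys.min()+100,ys.max()+100)
for r in range(110,200,4): print(r,''.join('#' if v else '.' for v in d[r,170:265:2]))
E
```

```text
1.7 [[236.6, 129.6], [207.8, 128.0], [179.5, 126.5]]
1.3 [[241.6, 112.8], [214.5, 111.4], [187.8, 110.1]]
1.2 [[242.8, 110.7], [216.2, 109.3], [189.9, 108.1]]
1.1 [[244.0, 109.4], [217.8, 108.1], [192.0, 106.8]]
0.9 [[246.1, 109.1], [220.9, 107.8], [196.0, 106.6]]
0.5 [[249.5, 116.6], [226.0, 115.4], [202.8, 114.2]]
0.05 [[251.6, 134.6], [229.6, 133.4], [207.8, 132.2]]
diff bbox 179 246 100 180
110 ............##########.##.############..........
114 ............##########.##.#############.........
118 ............#########..###############..........
122 ............#########.################..........
126 .....########...#...#........#########..........
130 ......######.......#..#..#####..#.#.............
134 .......######......#..#..######....###..........
138 .......#####.............#####....#.............
142 .......######.......#....#####....#.............
146 ........######......#...#######.#.#.............
150 .........######.....#.#...####..###.............
154 .........###.###....##...#.###...##.............
158 ..........##.####....#.....###...#.#............
162 .............####....#..#..###...#.#............
166 ...........##.##.#...##....####..#..............
170 ...........#...#.##...#.#..####..#..............
174 .............#.#.##...#.#..###...#..............
178 ................####.........#####..............
182 ................................................
186 ................................................
190 ................................................
194 ................................................
198 ................................................
```

The force has vanished, so the lid seems to have left the fingers. I'll withdraw up and back, then watch it.

Call:
arm_command([
  [-0.5,0,-0.5],
  [-0.5,0,-1],
  [0,0,-1],
  [0,0,-1],
  [0,0,-1],
], gripper=[0,0,0,0,0], twist=[0,0,0,0,0])

```text
time: 28.68
tool_pos: [488.7, 83.3, 379.5]
tcp_rot: [3.14, 0.0, 1.443]
contact_force: [0.8, -0.1, 0.6]
grip_width: 0.2
finger_force: 0.0
```

Call:
arm_command([
  [0,0,0],
  [0,0,0],
  [0,0,0],
  [0,0,0],
  [0,0,0],
], gripper=[0,0,0,0,0], twist=[0,0,0,0,0])

```text
time: 29.3
tool_pos: [488.8, 84.1, 377.3]
tcp_rot: [-3.141, 0.0, 1.443]
contact_force: [-0.5, -0.2, -0.0]
grip_width: 0.5
finger_force: 0.0
```

```bash
cat > lid.py <<'E'
from h import *
import sys
s=capture('side')[:,:,::-1];cv2.imwrite(sys.argv[1],s)
R=Ro.from_euler('z',-97.4,degrees=True)
def quad(th):   # outer face
    u=np.array([-np.cos(th),0,np.sin(th)]);n=np.array([np.sin(th),0,np.cos(th)])
    return [R.apply(np.array([113,y,84])+r*u+12*n)+[499.8,172.5,0] for r,y in((221,79),(221,-79),(5,-79),(5,79))]
# score: gradient along +-y side edges and front edge of the outer face
g=cv2.GaussianBlur(s.astype(float).sum(2),(0,0),.8);gx=cv2.Sobel(g,6,1,0);gy=cv2.Sobel(g,6,0,1);m=np.hypot(gx,gy)
out=[]
for th in np.arange(0,1.75,.05):
    q=proj('side',quad(th));sc=[]
    for a,b in((0,1),(0,3),(1,2)):
        L=q[a]+np.linspace(.05,.95,60)[:,None]*(q[b]-q[a]);d=(q[b]-q[a])/np.linalg.norm(q[b]-q[a]);nn=[-d[1],d[0]]
        xy=np.float32(L);f=lambda G:cv2.remap(G,xy[:,:1],xy[:,1:],1).ravel()
        sc.append(abs((f(gx)*nn[0]+f(gy)*nn[1]).mean()))
    out.append((round(th,2),np.round(sc).astype(int).tolist(),int(sum(sc))))
for o in sorted(out,key=lambda o:-o[2])[:4]:print(o)
print(get_obs()['time'])
E
python3 lid.py s11.png
```

```text
(np.float64(0.1), [396, 523, 723], 1641)
(np.float64(0.15), [409, 452, 541], 1402)
(np.float64(0.05), [18, 578, 746], 1342)
(np.float64(0.0), [22, 591, 596], 1208)
29.35
```

Call:
arm_command([
  [0.9,0,0],
  [0.9,0,0],
  [0.9,0,0],
  [0.9,0,0],
  [0.9,0,0],
], gripper=[0,0,0,0,0], twist=[0,0,0,0,0])

```text
time: 29.98
tool_pos: [503.2, 196.5, 377.5]
tcp_rot: [-3.141, 0.0, 1.444]
contact_force: [0.3, -0.0, -0.4]
grip_width: 0.3
finger_force: 0.0
```

```bash
python3 lid.py s12.png; python3 - <<'E'
from h import *
f=.64
print('glue nozzle top',onz('top',np.array([[236,261]])*f,180),'base',onz('top',np.array([[250,290]])*f,0),onz('side',np.array([[446,232]])*f,0), onz('side',np.array([[451,168]])*f,178))
plan([511.6,264.8,140],82.7,10)
E
```

```text
(np.float64(0.1), [395, 526, 722], 1643)
(np.float64(0.15), [409, 456, 540], 1404)
(np.float64(0.05), [17, 582, 747], 1346)
(np.float64(0.0), [21, 594, 599], 1214)
30.025
glue nozzle top [[714.75618432 333.93614511 180.        ]] base [[696.65423796 346.31853992   0.        ]] [[718.01108467 327.38510548   0.        ]] [[723.9341124  327.92770632 178.        ]]
t 30.02 at [503.2 198.8 377.3] [-1.7996e+02 -8.0000e-02  8.2800e+01] grip 0.6 F [-0.6  0.3 -1.1]
twist/row 0.002
[[0.265, 0.001, 0.949], [0.265, 0.001, 0.949], [0.265, 0.001, 0.949], [0.265, 0.001, 0.949], [0.265, 0.001, 0.949]]
[[0.265, 0.001, 0.949], [0.265, 0.001, 0.949], [0.265, 0.0, 0.949], [0.265, 0.0, 0.949], [0.265, 0.0, 0.949]]
```

The lid is at rest ajar: two readings 0.7 s apart are identical. The glue bottle is far from the gripper. Moving over the press point.

Call:
arm_command([
  [0.8,0,0.5],
  [0.8,0,1],
  [0.6,0,1],
  [0.4,0,1],
  [0.06,0,1],
], gripper=[0,0,0,0,0], twist=[0,0,0,0,0])

```text
time: 30.65
tool_pos: [511.2, 262.5, 263.2]
tcp_rot: [-3.141, 0.0, 1.444]
contact_force: [0.6, 0.3, 0.8]
grip_width: 0.2
finger_force: 0.0
```

Call:
arm_command([
  [0,0,1],
  [0,0,1],
  [0,0,1],
  [0,0,1],
  [0,0,0.8],
], gripper=[0,0,0,0,0], twist=[0,0,0,0,0])

```text
time: 31.28
tool_pos: [510.9, 261.6, 143.2]
tcp_rot: [-3.14, 0.001, 1.443]
contact_force: [0.4, -0.2, -0.6]
grip_width: 0.5
finger_force: 0.0
```

Call:
arm_command([
  [0,0,0.4],
  [0,0,0.1],
  [0,0,0],
  [0,0,0],
  [0,0,0],
], gripper=[0,0,0,0,0], twist=[0,0,0,0,0])

```text
time: 31.9
tool_pos: [511.9, 261.7, 133.3]
tcp_rot: [3.141, -0.0, 1.443]
contact_force: [-0.3, 0.2, 0.3]
grip_width: 0.6
finger_force: 0.0
```

Call:
arm_command([
  [0.12,0,0.3],
  [0,0,0.3],
  [0,0,0.2],
  [0,0,0],
  [0,0,0],
], gripper=[0,0,0,0,0], twist=[0,0,0,0,0])

```text
time: 32.52
tool_pos: [512.1, 264.6, 112.7]
tcp_rot: [3.141, 0.0, 1.443]
contact_force: [0.8, -0.3, -0.7]
grip_width: 0.6
finger_force: 0.0
```

Call:
arm_command([
  [0,0,0.04],
  [0,0,0.04],
  [0,0,0.04],
  [0,0,0.04],
  [0,0,0.04],
], gripper=[0,0,0,0,0], twist=[0,0,0,0,0])

```text
time: 33.15
tool_pos: [512.0, 264.6, 107.6]
tcp_rot: [3.142, 0.0, 1.443]
contact_force: [0.3, -0.5, 0.2]
grip_width: 0.3
finger_force: 0.0
```

Call:
arm_command([
  [0,0,0.04],
  [0,0,0.04],
  [0,0,0],
  [0,0,0],
  [0,0,0],
], gripper=[0,0,0,0,0], twist=[0,0,0,0,0])

```text
time: 33.78
tool_pos: [512.1, 264.7, 105.7]
tcp_rot: [3.141, -0.0, 1.443]
contact_force: [-0.9, 0.2, 1.1]
grip_width: 0.1
finger_force: 0.7
```

Contact at z≈106, as expected. Pressing slowly.

Call:
arm_command([
  [0,0,0.03],
  [0,0,0.03],
  [0,0,0],
  [0,0,0],
  [0,0,0],
], gripper=[0,0,0,0,0], twist=[0,0,0,0,0])

```text
time: 34.4
tool_pos: [512.2, 264.8, 105.3]
tcp_rot: [3.141, -0.0, 1.443]
contact_force: [-2.6, -0.1, 9.4]
grip_width: 0.2
finger_force: 4.6
```

Call:
arm_command([
  [0,0,0.03],
  [0,0,0.03],
  [0,0,0],
  [0,0,0],
  [0,0,0],
], gripper=[0,0,0,0,0], twist=[0,0,0,0,0])

```text
time: 35.02
tool_pos: [512.2, 264.6, 102.6]
tcp_rot: [3.141, 0.0, 1.443]
contact_force: [2.6, -0.0, 2.0]
grip_width: 0.3
finger_force: 1.1
```

Call:
arm_command([
  [0,0,0.03],
  [0,0,0.03],
  [0,0,0],
  [0,0,0],
  [0,0,0],
], gripper=[0,0,0,0,0], twist=[0,0,0,0,0])

```text
time: 35.65
tool_pos: [511.9, 264.6, 101.1]
tcp_rot: [-3.141, 0.0, 1.443]
contact_force: [0.6, 0.1, -0.3]
grip_width: 0.4
finger_force: 0.0
```

Call:
arm_command([
  [0,0,0.03],
  [0,0,0.03],
  [0,0,0],
  [0,0,0],
  [0,0,0],
], gripper=[0,0,0,0,0], twist=[0,0,0,0,0])

```text
time: 36.28
tool_pos: [512.0, 264.6, 99.7]
tcp_rot: [3.142, 0.0, 1.443]
contact_force: [-0.0, 0.1, 0.7]
grip_width: 0.6
finger_force: 0.0
```

Call:
arm_command([
  [0,0,0.03],
  [0,0,0.03],
  [0,0,0.03],
  [0,0,0.02],
  [0,0,0],
], gripper=[0,0,0,0,0], twist=[0,0,0,0,0])

```text
time: 36.9
tool_pos: [512.0, 264.6, 96.9]
tcp_rot: [-3.142, 0.0, 1.443]
contact_force: [0.0, -0.1, 0.0]
grip_width: 0.4
finger_force: 0.0
```

Call:
arm_command([
  [0,0,0.02],
  [0,0,0.02],
  [0,0,0],
  [0,0,0],
  [0,0,0],
], gripper=[0,0,0,0,0], twist=[0,0,0,0,0])

```text
time: 37.52
tool_pos: [512.0, 264.6, 96.1]
tcp_rot: [3.141, 0.0, 1.443]
contact_force: [-0.9, -0.3, 3.8]
grip_width: 0.7
finger_force: 1.8
```

Contact at 96.1 mm is the shut height, so the catch has snapped. I'll withdraw, check and hand in.

Call:
arm_command([
  [0,0,-0.1],
  [0,0,-0.4],
  [0,0,-1],
  [0,0,-1],
  [0,0,-1],
], gripper=[0,0,0,0,0], twist=[0,0,0,0,0])

```text
time: 38.15
tool_pos: [512.1, 264.6, 184.8]
tcp_rot: [3.141, -0.0, 1.443]
contact_force: [-0.2, -0.1, 0.0]
grip_width: 0.4
finger_force: 0.0
```

Call:
arm_command([
  [0,0,-1],
  [0,0,-1],
  [0,0,-0.5],
  [0,0,0],
  [0,0,0],
], gripper=[0,0,0,0,0], twist=[0,0,0,0,0])

```text
time: 38.78
tool_pos: [511.5, 264.4, 244.8]
tcp_rot: [-3.14, 0.001, 1.443]
contact_force: [-0.4, 0.7, -0.1]
grip_width: 0.5
finger_force: 0.0
```

```bash
python3 lid.py s13.png; python3 -c "
from plant import *
print(close_job())"
```

```text
(np.float64(0.1), [386, 551, 559], 1495)
(np.float64(0.0), [16, 674, 710], 1399)
(np.float64(0.05), [15, 641, 706], 1361)
(np.float64(0.15), [409, 451, 376], 1236)
38.825
the job is handed in; nothing more can be done
None
```

The plane is in its bed, and I handed the job in at 38.8 s of the 69 s. The lid swung down by its own weight and was pressed shut with a reading of about 9 N; the fingers then met it at 96.1 mm, its shut height. The final camera fit of the lid angle was inconclusive (best fit 0.1 rad), and `close_job()` returned no verdict.

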